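Wind the cutlery box open, put the spoon away, let the flap down

TASK

Put the loose spoon away in the wooden cutlery box: wind its flap up with the black bar knob, clockwise seen from above, three clicks to fully open, one click at a time, pausing at each with the pawl dropped in; then lay the spoon flat in the tray under the flap and let go of it. After that throw the pawl right back off the toothed wheel, wind the knob back until the flap is fully shut over the spoon, and leave the pawl thrown back. Move the flap only by its knob, and leave the bowls where they stand.

Things in the scene. Friction and masses are not known exactly. Their poses are not given: they have to be found in the camera images.
- cutlery_box: Fixed wooden cutlery box with a grey gear housing at its +y end, 110 x 318 x 50 mm. Origin: centre of its underside; at yaw 0 x points away from the robot, y left along its length. Open-topped tray: outside y -159 to +31 mm, x -55 to +55, rim 50 high, walls 5, inside 100 x 180. Housing: y +31 to +159, x -55 to +55, 45 high; it bears the wheel with the knob (axis at y +79) and the pawl.
- flap: Wooden flap 102 x 188 x 5 mm over the tray, top 59 mm high when shut. Hinged along the tray's +x rim; origin on the hinge line (box frame x +53, y -64, z +53.5 mm). Geared to the knob: rises 1.6 rad per rad of knob, at three clicks stands open at 113 degrees, leaning back on the +x side. Moved only by the knob, not by hand (under 2 N of robot contact).
- knob (a joint): Angle of knob and toothed wheel, rad: 0 = flap shut, grows clockwise from above, stop at 1.40. The pawl drops into the next notch at about 0.40, 0.82 and 1.24 (clicks 1, 2, 3) and then blocks turning back below about that (over 1 N m would break it); rest up to 0.15 past a click is still that click. Stiff (0.3 N m friction plus the flap's weight, under 0.5 N m); stays where it is left.
- knob_grip (a point): Middle of the knob's bar, 126 mm above the worktop on the wheel's axis; turns with the knob. x axis along the bar, z up. Bar 46 long, 16 thick, 32 mm high, top at 140; stem below of 10 mm radius. The steel wheel under it has 48 mm radius and 15 sawtooth teeth on its upper face, tooth tops 66 mm high. All three clicks can be turned in one grasp (1.26 rad).
- pawl (a joint): Angle of the pawl, rad: about 0 = nose down in a notch (it lifts to about 0.3 over a tooth and falls back by its own weight), grows as it is swung up and outward (+y of the box), away from the knob; stop at 1.9. Past about 0.8 it falls over backwards by its weight and stays thrown back at 1.9.
- pawl_tab (a point): Grip point in the upright tab of the dark steel pawl, 100 mm above the worktop when down; moves with the pawl. Tab 12 mm thick along the box's x (pinch it so), 16 mm long along y, top 9 mm above this point. When down it stands 50 mm from the knob's axis, 18 mm inward (-y) of and 38 mm above the pawl's hinge. It may turn between the pads while swung.
- pawl_hinge (a point): Middle of the pawl's hinge pin, fixed on the box, 62 mm above the worktop, pin along the box's x; the ears beside it reach 66 mm high and x +-12 mm.
- tray_floor (a point): Centre of the tray's inner floor, 5 mm above the worktop; axes as the box (x across, y along the tray).
- spoon: Loose stainless spoon, about 150 x 35 x 14 mm, 32 g, lying belly down. Origin under its middle; x along its length, z up; the bowl is at the -x end, the handle at +x. At the middle it may be pinched across its y.
- bowl_blue: Bystander: porcelain bowl with a blue pattern, 120 mm wide, 58 mm high, loose; origin under its centre. Leave it within 30 mm of its place.
- bowl_bird: Bystander: white porcelain bowl with a dark rim, 127 mm wide, 64 mm high, loose; origin under its centre. Leave it within 30 mm of its place.

How it is judged:
By the outcome, as a careful person would: the job done as asked, in the order asked, and still so for the second after the job is handed in, with the robot touching nothing.
It also fails if it takes over 72 s, if anything falls off the work surface, if the arm or the gripper's body presses on something with over 40 N, if the wrist force passes 120 N, or if a joint passes its speed limit or range.

ROBOT

A 6-joint arm with a two-finger parallel gripper is mounted at the origin on a cart in front of the work surface, level with it; the furniture and walls round the work are solid. World frame = base frame: x ahead of the robot, y to its left, z up, the work surface at z = 0. Lengths are in m, angles in rad, forces in N, time in s.
With the tool pointing down it reaches from about 0.35 to 0.775 m from the base axis. Payload 5.5 kg.
Tool frame: the origin (TCP) lies on the centre line of the jaws, within the pads' length; the fingertips stand 11 mm ahead of it and the grasp point (between the pads) lies 8 mm behind it (env.tip_extent is the distance from the TCP to the fingertips, in m); z points along the fingers, y is the line along which they close (so a half turn about z gives the same grasp; the last joint's range is limited). The gripper opens to 85 mm and grips with 20 to 120 N. Pads are 22 mm wide; open, the fingers measure 114 mm over their backs; the gripper's body (76 mm by 85 mm) begins 54 mm behind the grasp point. The pads swing forward as they close: fully open they stand 13 mm farther back than shut.
Start: joints at [-1.435, 0.313, 0.046, 1.304, 0, 1.431], TCP at [0.157, -0.553, 0.242] pointing down, gripper open.
Joint ranges: [-2.76, 2.76], [-0.86, 1.69], [-1.03, 1.26], [-2.2, 2.34], [-1.47, 1.5], [-3.14, 3.14]. Speed limits (rad/s): [2.57, 2.57, 3.14, 3.14, 3.14, 3.14].

INTERFACE

Orientations are given as a unit quaternion [w, x, y, z].
In Python, from workcell import env gives the robot as it stands.
- The arm moves only by the shell command python3 -m jog 'ROWS' [FORCE]. ROWS is JSON, a list of rows, each a list of 5 numbers: the gripper's target within -1 to 1 (shut at 1, half-way at 0, fully open at -1), then the shift along the tool's x, y, z in m, then the turn about the tool's z in degrees. In form: [[fingers, tx, ty, tz, turn], ...]. A call has 1 to 5 rows; each row shifts and turns the commanded pose from where the row before left it, along the tool's axes as they then stand; what a row does not reach is not made up. A row lasts 1/12 s, in which the tool goes at most 41.7 mm and 7.16 degrees, less where a joint would pass 70% of its speed; a pose out of reach is approached as far as the arm can. A call is refused whole if a number of a shift passes 0.0417 or a number of a turn 7.16, either way. A call with a gripper value outside its range is refused whole. The fingers move at their own pace and stop on an object; FORCE is the grip in N (left out, the last holds). Time passes only in rows, so rows that do not move let the fingers close. It gives the time, the measured TCP pose, the force, the opening and the grip force at its end, in the units of the state.
- env.get_state(): the state, without advancing time (a new reading comes with each control period).
- env.read_camera(name): name is "side" or "top" or "wrist"; returns a dict with "img" (400x640x3 uint8, red, green, blue), "fov_y" (degrees; the focal length in pixels is half the picture's height over the tangent of half this angle, whatever the lens; pixels are square), "cx", "cy" (the principal point, pixels), "T" (4x4, takes a point from camera to world coordinates). Camera axes: x right, y up, looking along -z (the intrinsics and any distortion apply to the point x, -y, -z); pixel columns grow to the right and rows downward; lengths in m; the calibration is good to about 2 mm. A picture is of the moment at which its call begins. There is no depth.
- env.hand_in(): hands the job in; it is judged then, once.
The state is a dict: "clock": time; "joint_pos": joint angles; "qvel": joint speeds; "tau": joint torques, N m; "tcp_pos": TCP position; "orientation": TCP orientation; "wrist_force": force on the tool from outside, world axes, zero at the start; "ft_torque": the same for the moment, N m; "finger_gap": finger opening in m; "grip_force": force on a finger pad.
Only numpy, scipy, OpenCV 4.12 (cv2) and the standard library are available. Lean on these libraries where they do the work, as an engineer would, in place of code of your own. Each camera call takes 0.05 s, during which the arm holds its last target. There are 200 camera calls.

## Working session

There is one attempt and no reset: what is moved stays moved. The work goes in short steps, Python scripts to look and compute and a shell command to move; the robot and the scene stay as the last step left them, time stands still between calls to the robot, and variables do not carry over. Pictures are saved under pics/ and viewed, at most 10 in all, crops included, and the job is handed in when it is done.

```bash
ls; mkdir -p pics
python3 - <<'E'
from workcell import env
import cv2,numpy as np
print(env.get_state(), env.tip_extent)
ims={}
for n in("side","top"):
    c=env.read_camera(n); print(n,c["fov_y"],c["cx"],c["cy"],np.round(c["T"],3).tolist(),[k for k in c])
    cv2.imwrite(f"pics/{n}0.png",c["img"][:,:,::-1]);
E
```

```text
pics
{'clock': 0.0, 'joint_pos': array([-1.43461180e+00,  3.14003333e-01,  4.49659213e-02,  1.30359920e+00,
       -2.57588727e-05,  1.43116911e+00]), 'qvel': array([ 0.00081979,  0.00217469, -0.00076007, -0.00131624,  0.00018018,
        0.00145545]), 'tau': array([-1.67914145e-04, -4.80622780e+01,  2.98537284e+01,  1.93740567e-02,
        3.49145455e-05, -1.20577238e-05]), 'tcp_pos': array([ 0.1564888 , -0.55277817,  0.24140185]), 'orientation': array([-9.20160917e-04,  9.90505625e-01,  1.37469125e-01, -1.12955345e-05]), 'wrist_force': array([-0.13081458,  1.29255769,  0.21614794]), 'ft_torque': array([ 0.01735713, -0.03070913, -0.02220537]), 'grip_force': 0.0, 'finger_gap': 0.0857286291850584} 0.011
side 57.03956931248288 318.0766570290124 202.8059814710718 [[-0.842, 0.472, -0.263, 0.16], [-0.54, -0.74, 0.401, 0.441], [-0.005, 0.479, 0.878, 1.245], [0.0, 0.0, 0.0, 1.0]] ['img', 'fov_y', 'cx', 'cy', 'T']
top 51.00841229199095 314.4337022997598 203.62718852130448 [[-0.003, 0.983, -0.186, 0.228], [-1.0, -0.004, -0.004, -0.095], [-0.005, 0.186, 0.983, 1.55], [0.0, 0.0, 0.0, 1.0]] ['img', 'fov_y', 'cx', 'cy', 'T']
```

View pics/top0.png

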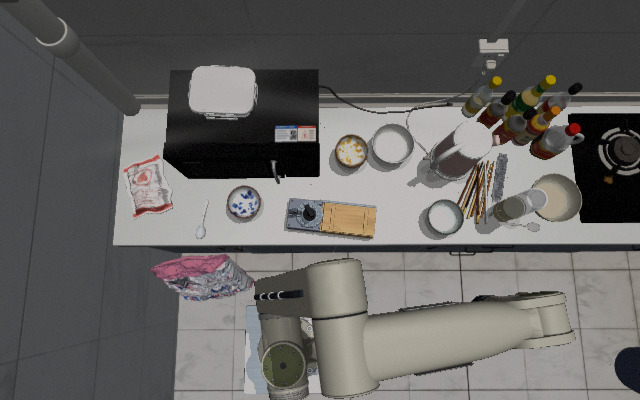

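View pics/side0.png

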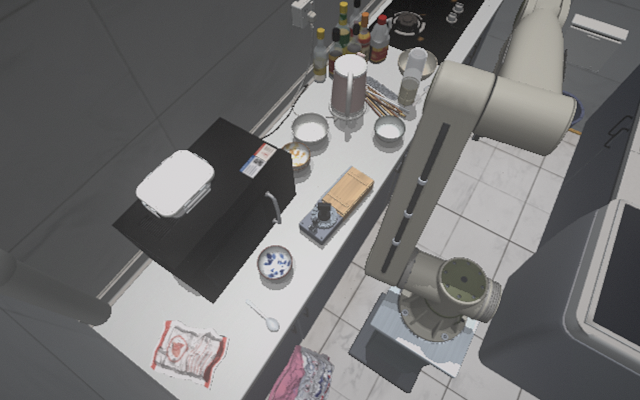

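The top view shows the box with its knob near (309,213) and its tray to the right. The spoon is at about (203,220), bowl end toward the robot, and the blue bowl is at (243,203). The oven is behind the box. In the side view the knob is at about (323,211) and the spoon at about (265,315). Next I'll enlarge crops of both.

```bash
cat > h.py <<'E'
import numpy as np,cv2
from workcell import env
def ray(c,u,v):
    f=200/np.tan(np.radians(c["fov_y"]/2)); T=np.array(c["T"])
    return T[:3,3],T[:3,:3]@np.array([(u-c["cx"])/f,-(v-c["cy"])/f,-1])
def plane(c,u,v,z):
    o,d=ray(c,u,v); return o+d*(z-o[2])/d[2]
def proj(c,p):
    f=200/np.tan(np.radians(c["fov_y"]/2)); T=np.array(c["T"])
    q=T[:3,:3].T@(np.array(p)-T[:3,3]); return c["cx"]+f*q[0]/-q[2], c["cy"]+f*q[1]/q[2]
def tri(rays):
    A=0;b=0
    for o,d in rays:
        d=d/np.linalg.norm(d); P=np.eye(3)-np.outer(d,d); A=A+P; b=b+P@o
    return np.linalg.solve(A,b)
E
python3 - <<'E'
from h import *
t=cv2.imread("pics/top0.png"); s=cv2.imread("pics/side0.png")
a=cv2.resize(t[175:250,185:385],None,fx=4,fy=4,interpolation=cv2.INTER_CUBIC)
b=cv2.resize(s[160:340,235:385],(400,480),interpolation=cv2.INTER_CUBIC)
cv2.imwrite("pics/c1.png",a)
cv2.imwrite("pics/c2.png",cv2.resize(s[160:250,290:390],None,fx=6,fy=6,interpolation=cv2.INTER_CUBIC))
c=env.read_camera("top")
hsv=cv2.cvtColor(t,cv2.COLOR_BGR2HSV)
m=cv2.inRange(hsv,(8,70,90),(25,255,255)); m[:195]=0;m[245:]=0;m[:,:280]=0;m[:,390:]=0
cn=max(cv2.findContours(m,0,2)[0],key=cv2.contourArea); r=cv2.minAreaRect(cn); print(r)
for p in cv2.boxPoints(r): print(p,plane(c,*p,.059).round(4))
E
```

```text
((347.6768493652344, 219.4085235595703), (54.221885681152344, 29.37479019165039), 6.34019136428833)
[319.10977 231.01219] [ 0.4108 -0.1051  0.059 ]
[322.35367 201.81706] [ 0.5171 -0.1174  0.059 ]
[376.24393 207.80486] [ 0.4943 -0.3117  0.059 ]
[373.00003 236.99998] [ 0.3887 -0.297   0.059 ]
```

View pics/c1.png

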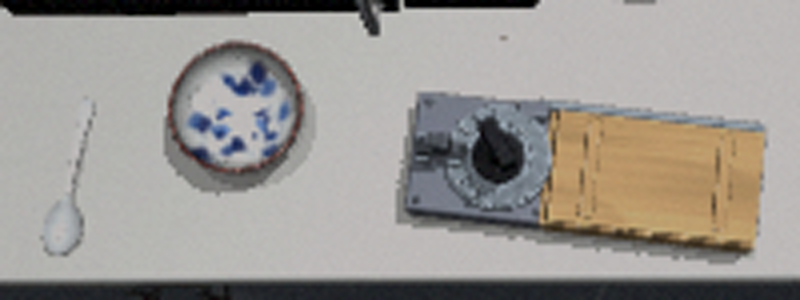

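View pics/c2.png

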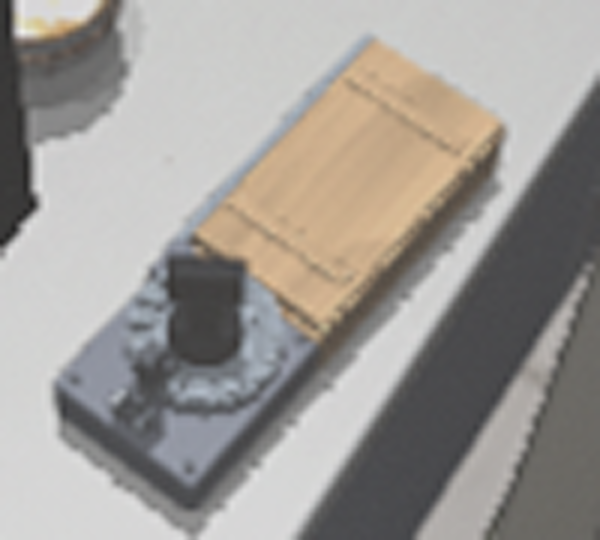

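The crops show the bar tilted about 33° off box x, running from crop (484,122) to (512,165). The pawl is on the left, at about (435,145). The spoon's bowl is at (63,228) and its handle tip at (90,100). The housing's end corners are at (418,93) and (404,213).

Run:
```python
from h import *
c=env.read_camera("top"); s=env.read_camera("side")
P=lambda x,y,z: plane(c,x/4+185,y/4+175,z)
S=lambda x,y,z: plane(s,x/6+290,y/6+160,z)
print("house end top",P(418,93,.045),P(404,213,.045), "side",S(57,388,.045),S(192,492,.045))
print("flap far",S(372,40,.059),S(505,128,.059))
print("bar",P(484,122,.14),P(512,165,.14),"side mid",S(207,257,.14))
a=P(63,228,.008);b=P(90,100,.006);print("spoon",P(60,253,0.008),b,P(75,185,.006))
print("bowl",P(235,105,.058))
# spoon mask
t=cv2.imread("pics/top0.png")
A=np.array([P(418,93,.045),P(404,213,.045)]).mean(0); 
F=np.array([plane(c,376.2,207.8,.059),plane(c,373,237,.059)]).mean(0)
d=A-F; d=d[:2]; print("len",np.linalg.norm(d)); yaw=np.arctan2(-d[0],d[1]); print("yaw",yaw,np.degrees(yaw))
ey=d/np.linalg.norm(d); print("knob axis from box",A[:2]-ey*.08, "origin",A[:2]-ey*.159)
```

```text
house end top [0.53356878 0.00262943 0.045     ] [0.42300717 0.01439649 0.045     ] side [0.52713132 0.00394512 0.045     ] [0.42289132 0.01706217 0.045     ]
flap far [ 0.4903769  -0.30617647  0.059     ] [ 0.38592647 -0.29338046  0.059     ]
bar [ 0.48875766 -0.06017873  0.14      ] [ 0.4514643 -0.0840252  0.14     ] side mid [ 0.47216889 -0.07578039  0.14      ]
spoon [0.39183236 0.33416034 0.008     ] [0.53602652 0.31337842 0.006     ] [0.45542348 0.32377019 0.006     ]
bowl [0.52049771 0.16773021 0.058     ]
len 0.3149456353348581
yaw -0.11714594759613778 -6.711968384319406
knob axis from box [ 0.46893772 -0.07093874] origin [ 0.45970434 -0.1493973 ]
```

```bash
python3 -m jog '[[-1,0.0309,-0.0269,0,0],[-1,0.0309,-0.0269,0,0],[-1,0.0309,-0.0269,0,0],[-1,0.0309,-0.0269,0,0],[-1,0.0309,-0.0269,0,0]]' 40
python3 -m jog '[[-1,0.0309,-0.0269,0,0],[-1,0.0309,-0.0269,0,0],[-1,0.0309,-0.0269,0,0],[-1,0.0309,-0.0269,0,0],[-1,0.0309,-0.0269,0,0]]'
python3 -m jog '[[-1,0.0309,-0.0269,0,0],[-1,0.0309,-0.0269,0,0],[-1,0.0309,-0.0269,0,0],[-1,0.0309,-0.0269,0,0]]'
python3 -m jog '[[-1,0,0,0,-7],[-1,0,0,0,-7],[-1,0,0,0,-7],[-1,0,0,0,-7],[-1,0,0,0,-7]]'
```

```text
clock: 0.67
tcp_pos: [0.2691, -0.3801, 0.2422]
orientation: [-0.0, 0.991, 0.137, 0.0]
wrist_force: [-0.3, 0.1, 0.2]
finger_gap: 0.0856
grip_force: 0.0
clock: 1.08
tcp_pos: [0.3812, -0.2085, 0.2425]
orientation: [0.0, 0.991, 0.137, 0.0]
wrist_force: [0.4, -0.5, -0.2]
finger_gap: 0.0855
grip_force: 0.0
clock: 1.42
tcp_pos: [0.4709, -0.0711, 0.2425]
orientation: [0.0, 0.99, 0.138, 0.0]
wrist_force: [0.5, -0.5, 0.8]
finger_gap: 0.0859
grip_force: 0.0
clock: 1.83
tcp_pos: [0.4703, -0.0728, 0.2422]
orientation: [-0.0, 0.902, 0.432, -0.0]
wrist_force: [-0.1, 0.0, -0.2]
finger_gap: 0.0853
grip_force: 0.0
```

```bash
for i in 1 2 3 4; do python3 -m jog '[[-1,0,0,0,-7.1],[-1,0,0,0,-7.1],[-1,0,0,0,-7.1],[-1,0,0,0,-7.1],[-1,0,0,0,-7.1]]' >/dev/null; done
python3 -m jog '[[-1,0,0,0,-6.5],[-1,0,0,0,-6.5],[-1,0,0,0,-6.5]]'
python3 - <<'E'
from h import *
w=env.read_camera("wrist"); print(np.round(w["T"],3).tolist(),w["fov_y"],w["cx"],w["cy"])
cv2.imwrite("pics/w1.png",w["img"][:,:,::-1]); np.save("w1T.npy",w["T"])
print("predicted knob px",proj(w,[.47,-.0725,.14]))
E
```

```text
clock: 3.75
tcp_pos: [0.4702, -0.0731, 0.2422]
orientation: [-0.0, -0.281, 0.96, 0.0]
wrist_force: [-0.1, 0.8, 0.1]
finger_gap: 0.0851
grip_force: 0.0
[[-0.538, -0.807, -0.243, 0.409], [0.843, -0.515, -0.156, -0.113], [0.001, -0.289, 0.957, 0.374], [0.0, 0.0, 0.0, 1.0]] 59.16887858291808 320.4535717448345 194.71143328997965
predicted knob px (np.float64(322.19194668406857), np.float64(199.2536635078249))
```

View pics/w1.png

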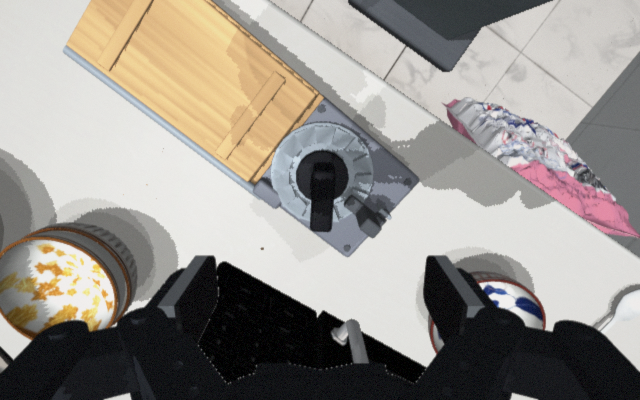

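The bar's top runs from (322,165) to (320,230), so it lines up with the tool's x axis. Its centre is within 2 px of the prediction. The pawl is at (368,215). Now I'll descend and grip the bar.

```bash
python3 -m jog '[[-1,0,0,0.041,0],[-1,0,0,0.041,0],[-1,0,0,0.041,0],[-1,0,0,0,0]]' 
python3 -m jog '[[1,0,0,0,0],[1,0,0,0,0],[1,0,0,0,0],[1,0,0,0,0],[1,0,0,0,0]]' 100
python3 -m jog '[[1,0,0,0,0],[1,0,0,0,0]]'
```

```text
clock: 4.13
tcp_pos: [0.4645, -0.0713, 0.1123]
orientation: [-0.005, -0.277, 0.961, 0.004]
wrist_force: [-1.5, 0.7, -0.6]
finger_gap: 0.0851
grip_force: 0.0
clock: 4.55
tcp_pos: [0.4718, -0.0736, 0.1213]
orientation: [0.002, -0.278, 0.961, -0.001]
wrist_force: [-1.2, 0.4, 1.3]
finger_gap: 0.0257
grip_force: 0.0
clock: 4.72
tcp_pos: [0.4704, -0.0717, 0.1211]
orientation: [0.001, -0.278, 0.961, 0.001]
wrist_force: [-3.8, 6.7, 10.9]
finger_gap: 0.0149
grip_force: 97.4
```

```bash
cat > a.py <<'E'
from h import *
s=env.get_state(); q=s["orientation"]
print("angle",np.degrees(2*np.arctan2(q[2],q[1]))%360,"F",np.linalg.norm(s["wrist_force"]).round(1),"T",s["ft_torque"].round(2),"z",s["tcp_pos"].round(4),"j6",s["joint_pos"][5].round(2))
E
python3 a.py
python3 -m jog '[[1,0,0,0,4],[1,0,0,0,4],[1,0,0,0,4],[1,0,0,0,4],[1,0,0,0,4]]' >/dev/null
python3 -m jog '[[1,0,0,0,4],[1,0,0,0,2],[1,0,0,0,0],[1,0,0,0,0]]'
python3 a.py
python3 - <<'E'
from h import *
w=env.read_camera("side"); cv2.imwrite("pics/s1.png",cv2.resize(w["img"][110:260,250:450,::-1],None,fx=4,fy=4))
E
```

```text
angle 212.26609197869672 F 13.3 T [ 1.36  0.62 -0.7 ] z [ 0.4704 -0.0717  0.1211] j6 -0.89
clock: 5.47
tcp_pos: [0.4701, -0.071, 0.1211]
orientation: [0.001, -0.056, 0.998, 0.002]
wrist_force: [-3.6, 9.7, 11.2]
finger_gap: 0.0141
grip_force: 98.6
angle 186.40061164110364 F 15.2 T [1.61 0.71 0.12] z [ 0.4701 -0.071   0.1211] j6 -0.43
```

View pics/s1.png

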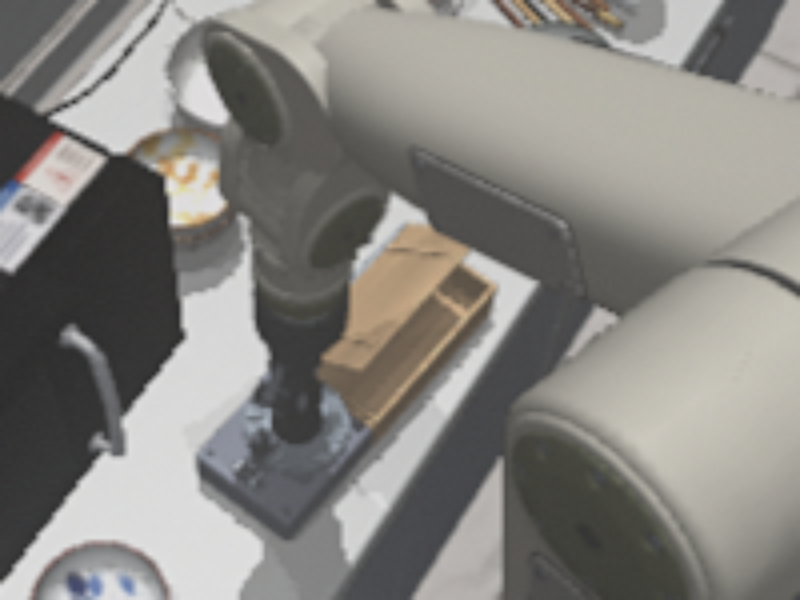

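The flap is partly raised. Its free edge runs from about crop (325,365) to (470,245), and the pawl looks down. I'll check the flap angle by projection.

```bash
cat > flap.py <<'E'
from h import *
s=env.read_camera("side")
yaw=-.117; O=np.array([.4597,-.1494,0]); ex=np.array([np.cos(yaw),np.sin(yaw),0]); ey=np.array([-np.sin(yaw),np.cos(yaw),0])
def B(x,y,z): return O+ex*x+ey*y+np.array([0,0,z])
def fl(k,y,r=.102):
    t=1.6*k; return B(.053-r*np.cos(t),y,.0535+r*np.sin(t))
if __name__=="__main__":
    for k in (.35,.4,.45,.5,.55):
        print(k,[(np.array(proj(s,fl(k,y)))-[250,110])*4 for y in (.03,-.158)])
    print("hinge",[(np.array(proj(s,B(.053,y,.0535)))-[250,110])*4 for y in (.03,-.158)])
E
python3 flap.py
```

```text
0.35 [array([362.52412748, 378.00318087]), array([487.01139006, 239.45842717])]
0.4 [array([358.72945194, 371.41246496]), array([483.82203721, 232.74481692])]
0.45 [array([354.41438364, 364.65917856]), array([480.09615059, 225.92773687])]
0.5 [array([349.60700504, 357.79335061]), array([475.85718552, 219.05787189])]
0.55 [array([344.34028026, 350.86684794]), array([471.13350093, 212.1871712 ])]
hinge [array([285.97626747, 353.92820338]), array([407.71766433, 223.69975017])]
```

```bash
cat > prof.py <<'E'
from flap import *
import sys
ks=np.arange(float(sys.argv[1]),float(sys.argv[2]),.05)
g=cv2.cvtColor(s["img"],cv2.COLOR_RGB2GRAY).astype(np.float32)
for y in (-.03,-.06,-.09,-.12):
    uv=[proj(s,fl(k,y)) for k in ks]
    print(y,[int(cv2.getRectSubPix(g,(1,1),(float(u),float(v)))[0,0]) for u,v in uv])
print(ks.round(2))
E
python3 prof.py 0 .9
```

```text
-0.03 [147, 126, 114, 112, 109, 99, 100, 98, 110, 158, 166, 160, 156, 156, 160, 160, 177, 104]
-0.06 [159, 125, 109, 107, 108, 104, 103, 97, 105, 174, 164, 158, 152, 153, 162, 160, 180, 192]
-0.09 [152, 123, 111, 121, 150, 159, 124, 95, 115, 171, 162, 155, 134, 153, 162, 161, 168, 211]
-0.12 [153, 124, 95, 85, 85, 85, 92, 134, 156, 163, 161, 143, 99, 73, 85, 149, 134, 97]
[0.   0.05 0.1  0.15 0.2  0.25 0.3  0.35 0.4  0.45 0.5  0.55 0.6  0.65
 0.7  0.75 0.8  0.85]
```

The projection puts the knob at about 0.40–0.42, which is borderline. I'll add 2.5° and pause.

```bash
python3 -m jog '[[1,0,0,0,2.5],[1,0,0,0,0],[1,0,0,0,0],[1,0,0,0,0]]' >/dev/null; python3 a.py; python3 prof.py 0.3 .6
python3 -m jog '[[1,0,0,0,0],[1,0,0,0,0],[1,0,0,0,0],[1,0,0,0,0],[1,0,0,0,0]]' >/dev/null
python3 -m jog '[[1,0,0,0,4],[1,0,0,0,4],[1,0,0,0,4],[1,0,0,0,4],[1,0,0,0,4]]' >/dev/null
python3 -m jog '[[1,0,0,0,4],[1,0,0,0,0],[1,0,0,0,0],[1,0,0,0,0],[1,0,0,0,0]]' >/dev/null
python3 a.py; python3 prof.py 0.65 1.1
```

```text
angle 183.91073784495288 F 15.7 T [1.69 0.7  0.16] z [ 0.4702 -0.0709  0.1212] j6 -0.39
-0.03 [99, 97, 94, 117, 159, 159]
-0.06 [104, 98, 94, 129, 166, 156]
-0.09 [125, 96, 92, 126, 167, 155]
-0.12 [92, 140, 186, 180, 152, 140]
[0.3  0.35 0.4  0.45 0.5  0.55]
angle 159.9105920634952 F 18.4 T [ 2.    0.67 -0.12] z [ 0.4703 -0.0702  0.1211] j6 0.03
-0.03 [109, 92, 82, 78, 86, 76, 65, 66, 67]
-0.06 [104, 85, 83, 79, 76, 65, 65, 66, 67]
-0.09 [82, 81, 81, 78, 77, 138, 65, 68, 68]
-0.12 [72, 84, 145, 113, 77, 95, 94, 81, 80]
[0.65 0.7  0.75 0.8  0.85 0.9  0.95 1.   1.05]
```

```bash
python3 -m jog '[[1,0,0,0,1],[1,0,0,0,0],[1,0,0,0,0],[1,0,0,0,0],[1,0,0,0,0]]' >/dev/null
python3 a.py
python3 -m jog '[[1,0,0,0,0],[1,0,0,0,0],[1,0,0,0,0],[1,0,0,0,0],[1,0,0,0,0]]' >/dev/null
python3 -m jog '[[1,0,0,0,4],[1,0,0,0,4],[1,0,0,0,4],[1,0,0,0,4],[1,0,0,0,4]]' >/dev/null
python3 -m jog '[[1,0,0,0,4],[1,0,0,0,0.5],[1,0,0,0,0],[1,0,0,0,0],[1,0,0,0,0]]' >/dev/null
python3 a.py
python3 -m jog '[[1,0,0,0,0],[1,0,0,0,0],[1,0,0,0,0],[1,0,0,0,0],[1,0,0,0,0]]'
python3 - <<'E'
from h import *
w=env.read_camera("wrist"); cv2.imwrite("pics/w2.png",w["img"][:,:,::-1])
E
```

```text
angle 158.95374966853612 F 17.2 T [2.08 0.59 0.1 ] z [ 0.4703 -0.0702  0.1211] j6 0.05
angle 134.47340982906744 F 18.5 T [2.47 0.36 0.08] z [ 0.4707 -0.0696  0.1211] j6 0.47
clock: 9.38
tcp_pos: [0.4707, -0.0696, 0.1211]
orientation: [-0.0, 0.387, 0.922, 0.004]
wrist_force: [-1.4, 15.1, 11.5]
finger_gap: 0.0142
grip_force: 98.6
```

View pics/w2.png

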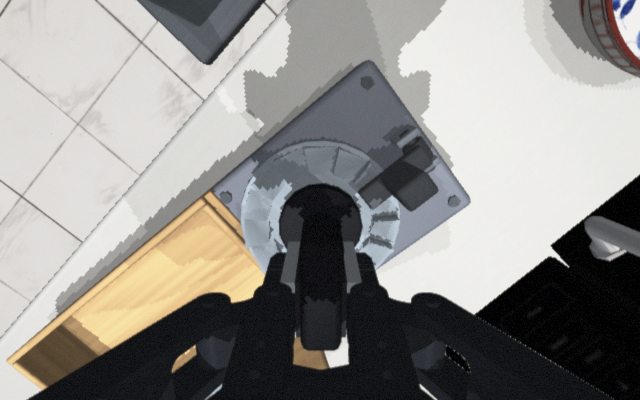

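The picture shows the knob turned and the pawl over the wheel at about (405,180). The tray is open at lower left. Now I'll release, rise and move to the spoon.

```bash
python3 -m jog '[[0,0,0,0,0],[0,0,0,0,0],[0,0,0,0,0],[0,0,0,-0.01,0],[0,0,0,-0.04,0]]' 30
python3 -m jog '[[0,0,0,-0.04,0],[0,0,0,-0.034,0],[0,0,0,0,-6.2],[0,0,0,0,-6.2],[0,0,0,0,-6.2]]' >/dev/null
python3 -m jog '[[0,0,0,0,-6.2],[0,0,0,0,-6.2],[0,0,0,0,-6.3]]' >/dev/null
python3 -m jog '[[0,0.0063,0.0389,0,0],[0,0.0063,0.0389,0,0],[0,0.0063,0.0389,0,0],[0,0.0063,0.0389,0,0],[0,0.0063,0.0389,0,0]]' >/dev/null
python3 -m jog '[[0,0.0063,0.0389,0,0],[0,0.0063,0.0389,0,0],[0,0.0063,0.0389,0,0],[0,0.0063,0.0389,0,0],[0,0.0063,0.0389,0,0]]' >/dev/null
python3 -m jog '[[0,0,0,0,0],[0,0,0,0,0]]'
python3 a.py
python3 - <<'E'
from h import *
w=env.read_camera("wrist"); cv2.imwrite("pics/w3.png",w["img"][:,:,::-1])
print("pred spoon",proj(w,[.392,.334,.008]),proj(w,[.536,.313,.006]))
t=env.read_camera("top");cv2.imwrite("pics/t3.png",t["img"][:,:,::-1])
E
```

```text
clock: 9.85
tcp_pos: [0.4664, -0.0722, 0.1652]
orientation: [-0.005, 0.389, 0.921, -0.001]
wrist_force: [0.2, -0.2, -1.1]
finger_gap: 0.0429
grip_force: 0.0
clock: 11.52
tcp_pos: [0.4645, 0.3225, 0.2434]
orientation: [0.0, 0.072, 0.997, -0.0]
wrist_force: [-0.1, -0.3, 0.1]
finger_gap: 0.0427
grip_force: 0.0
angle 171.7988911909686 F 0.4 T [-0.02  0.04 -0.01] z [0.4645 0.3225 0.2434] j6 0.61
pred spoon (np.float64(321.8825467461426), np.float64(88.33802341773139)) (np.float64(321.6980425093783), np.float64(223.89681697304653))
```

View pics/w3.png

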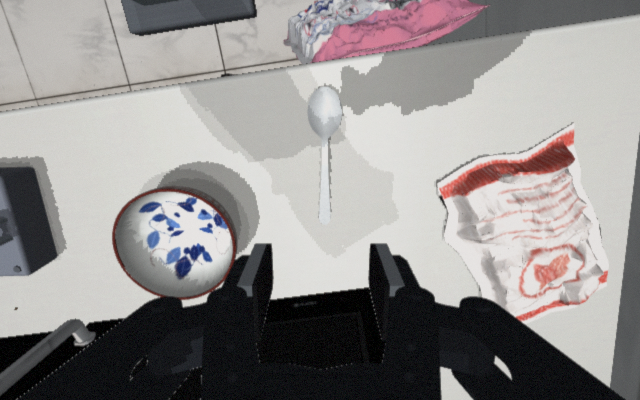

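The spoon runs from the bowl tip at (324,85) to the handle end at (324,223). That is in line with the tool and about 2 px (2 mm) to the right. I'll shift +y 3 mm, descend and pinch.

```bash
python3 -m jog '[[0,0,0.003,0.041,0],[0,0,0,0.041,0],[0,0,0,0.041,0],[0,0,0,0.041,0],[0,0,0,0.041,0]]' >/dev/null
python3 -m jog '[[0,0,0,0.015,0],[0,0,0,0.009,0],[0,0,0,0,0]]' 30
python3 -m jog '[[1,0,0,0,0],[1,0,0,0,0],[1,0,0,0,0],[1,0,0,0,0],[1,0,0,0,0]]'
python3 -m jog '[[1,0,0,-0.02,0],[1,0,0,-0.04,0],[1,0,0,-0.04,0],[1,0,0,-0.04,0],[1,0,0,-0.04,0]]'
python3 - <<'E'
from h import *
w=env.read_camera("wrist"); t=env.read_camera("top")
cv2.imwrite("pics/w4.png",np.hstack([w["img"][:,160:480,::-1],cv2.resize(t["img"][160:260,300:400,::-1],(400,400))]))
from flap import B
print("box tray",B(0,-.064,.005),B(-.008,-.064,.005))
E
```

```text
clock: 12.28
tcp_pos: [0.4644, 0.3216, 0.0127]
orientation: [-0.002, 0.074, 0.997, -0.001]
wrist_force: [-0.1, 0.0, 0.4]
finger_gap: 0.0431
grip_force: 0.0
clock: 12.7
tcp_pos: [0.4667, 0.3244, 0.016]
orientation: [0.002, 0.073, 0.997, 0.001]
wrist_force: [0.5, -1.6, 5.9]
finger_gap: 0.0247
grip_force: 30.1
clock: 13.12
tcp_pos: [0.4647, 0.3238, 0.1964]
orientation: [0.0, 0.073, 0.997, 0.0]
wrist_force: [0.9, 1.0, -1.8]
finger_gap: 0.0243
grip_force: 29.3
box tray [ 0.45222907 -0.21296245  0.005     ] [ 0.44428377 -0.21202859  0.005     ]
```

View pics/w4.png

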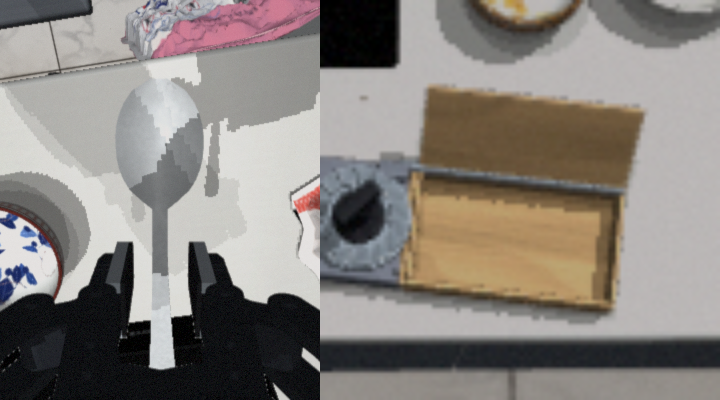

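The spoon is held straight across its middle with a 24 mm gap. The top view shows the tray empty and the flap standing open. Now I'll carry the spoon over.

```bash
python3 -m jog '[[1,0,0,0,6.8],[1,0,0,0,6.8],[1,0,0,0,6.8],[1,0,0,0,6.8],[1,0,0,0,6.8]]' >/dev/null
python3 -m jog '[[1,0,0,0,6.8],[1,0,0,0,6.8],[1,0,0,0,6.8],[1,0,0,0,6.8],[1,0,0,0,6.8]]' >/dev/null
python3 -m jog '[[1,0,0,0,6.8],[1,0,0,0,6.8],[1,0,0,0,6.8],[1,0,0,0,0]]' >/dev/null
python3 -m jog '[[1,-0.038,0.0031,0,0],[1,-0.038,0.0031,0,0],[1,-0.038,0.0031,0,0],[1,-0.038,0.0031,0,0],[1,-0.038,0.0031,0,0]]' >/dev/null
python3 -m jog '[[1,-0.038,0.0031,0,0],[1,-0.038,0.0031,0,0],[1,-0.038,0.0031,0,0],[1,-0.038,0.0031,0,0],[1,-0.038,0.0031,0,0]]' >/dev/null
python3 -m jog '[[1,-0.038,0.0031,0,0],[1,-0.038,0.0031,0,0],[1,-0.038,0.0031,0,0],[1,-0.038,0.0031,0,0],[1,0,0,0,0]]'
python3 a.py
```

```text
clock: 15.68
tcp_pos: [0.4453, -0.2156, 0.1935]
orientation: [0.001, 0.749, 0.663, -0.001]
wrist_force: [0.2, -0.4, -0.1]
finger_gap: 0.0243
grip_force: 29.3
angle 83.03657249757596 F 0.4 T [-0.08 -0.08 -0.06] z [ 0.4453 -0.2156  0.1935] j6 1.08
```

```bash
python3 -m jog '[[1,0.002,0,0.04,0],[1,0,0,0.04,0],[1,0,0,0.04,0],[1,0,0,0.035,0],[1,0,0,0.01,0]]' 
python3 -m jog '[[1,0,0,0.006,0],[1,0,0,0,0]]'
python3 -m jog '[[0,0,0,0,0],[0,0,0,0,0],[0,0,0,0,0],[0,0,0,-0.01,0],[0,0,0,-0.03,0]]'
python3 -m jog '[[0,0,0,-0.04,0],[0,0,0,-0.04,0],[0,0,0,-0.04,0],[0,0,0,-0.03,0],[0,0,0,0,0]]'
python3 - <<'E'
from h import *
w=env.read_camera("wrist"); t=env.read_camera("top")
cv2.imwrite("pics/w5.png",np.hstack([w["img"][:,160:480,::-1],cv2.resize(t["img"][160:260,280:380,::-1],(400,400))]))
E
```

```text
clock: 16.1
tcp_pos: [0.4415, -0.2045, 0.024]
orientation: [-0.005, 0.747, 0.665, -0.001]
wrist_force: [-0.7, 1.2, -0.1]
finger_gap: 0.0248
grip_force: 29.4
clock: 16.27
tcp_pos: [0.4448, -0.2066, 0.0228]
orientation: [-0.001, 0.747, 0.665, -0.0]
wrist_force: [0.1, 0.1, -0.3]
finger_gap: 0.0242
grip_force: 29.4
clock: 16.68
tcp_pos: [0.4434, -0.2062, 0.0618]
orientation: [-0.003, 0.748, 0.664, -0.001]
wrist_force: [-0.8, 0.8, 0.9]
finger_gap: 0.0429
grip_force: 0.0
clock: 17.1
tcp_pos: [0.4487, -0.2096, 0.2219]
orientation: [0.007, 0.748, 0.664, 0.002]
wrist_force: [1.9, -0.6, 0.9]
finger_gap: 0.0428
grip_force: 0.0
```

View pics/w5.png

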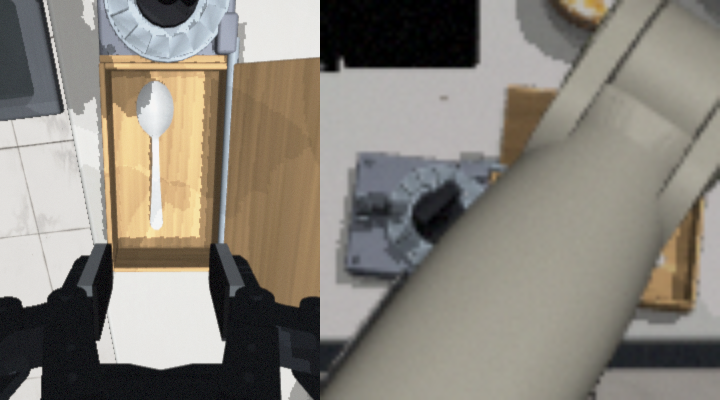

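The spoon lies flat in the tray in the wrist view, from (155,80) to (157,228). The flap is leaning open and the pawl shows at the left of the housing in the top view. I've now used all 10 picture views, so the rest is numeric. Next I'll work out the move to above the pawl tab.

```bash
cat > to.py <<'E'
from h import *
import sys
s=env.get_state(); q=s["orientation"]; a=2*np.arctan2(q[2],q[1]); p=s["tcp_pos"]
d=np.array([float(v) for v in sys.argv[1:4]])-p
print("clock",round(s["clock"],2),"pos",p.round(4),"ang",np.degrees(a).round(1),"tool d",(np.cos(a)*d[0]+np.sin(a)*d[1]).round(4),(np.sin(a)*d[0]-np.cos(a)*d[1]).round(4),(-d[2]).round(4))
E
python3 -m jog '[[0,0,0,0,0],[0,0,0,0,0]]' >/dev/null; python3 to.py .4755 -.021 .20
python3 - <<'E'
from h import *
from flap import B
c=env.read_camera("top"); print("tab by box",B(0,.129,.1), "top px pred",proj(c,B(0,.129,.109)),"hinge",proj(c,B(0,.147,.062)))
g=cv2.cvtColor(c["img"],cv2.COLOR_RGB2GRAY); print(g[203:220,284:306])
E
```

```text
clock 17.37 pos [ 0.4447 -0.207   0.2123] ang 83.2 tool d 0.1883 0.0085 0.0123
tab by box [ 0.47475859 -0.02128193  0.1       ] top px pred (np.float64(295.06032256041783), np.float64(211.10808540847435)) hinge (np.float64(290.7518610280094), np.float64(212.75400791365328))
[[178 182 176 125 123  92 123 118 117 117 117 116 119 117 121 118 117 119
  125 138 119 140]
 [180 179 177 127 123  94 117 117 120 119 116 118 118 116 118 118 121 133
  125 132  94 147]
 [180 180 177 121 122 101 114 116 116 117 120 117 118 120 117 119 133 141
  130 127 129 120]
 [181 182 176 124  99 107 120 119 118 118 120 118 118 120 119 125  92 147
  136 130 135  96]
 [181 180 177 121  98 108 118 117 120 117 118 119 119 116 125 118 120  98
  144 131 111 142]
 [179 181 176 121  90 127 134 117  74  87  84  86 104 116 148 131 127 128
   95 116 144  90]
 [180 178 134 121  73  88  71  89  76  77  77  75  75 107 144 134 131 134
  125 142 116  43]
 [180 177 125 123  73  54  63  76  84  76  75  78  57  75  98 109 105 108
  111 148  51  29]
 [181 177 126 122  67  58  66  53  73  50  58  68  36  46  79  84  82  83
  138  61  28  26]
 [182 176 124 122  73  63  49  56  59  26  28  32  28  50  77  80  82  83
  143  38  31  28]
 [178 177 121  98  73  34  30  32  33  41  34  31  26  43  62  57  70  99
  145  22  40  34]
 [183 176 122  95  75  87 115 107  62  56  58  56  67  70  69  72 108 120
  102   7  21  39]
 [180 133 125 103  74  59  61  54  53  74  56  57  72 105  77  68  94 134
   98  34   1  19]
 [180 172 125  84  75  75  74  59  58  77  78  61  69 125 116 123 126 108
   95  46  17  10]
 [178 133 123  74  80  79  76  75  76 116 115 112  73 144 126 126 121  89
   99  90   8  14]
 [179 124 123  87 118 113 113 112 113 119 117 115  80 125 137 129  94  89
   76  97  70  10]
 [178 126 124  89 119 118 118 116 118 118 119 117  81 102 124  97  77  68
   93  98  92  73]]
```

The prediction for the tab's top, (295,211), falls on the dark tab pixels (columns 292–296, rows 208–213). I'll go there, pinch lightly and swing the pawl.

```bash
python3 -m jog '[[0,0.0376,0.0016,0.002,0],[0,0.0376,0.0016,0.002,0],[0,0.0376,0.0016,0.002,0],[0,0.0376,0.0016,0.002,0],[0,0.0376,0.0016,0.002,0]]' 20 >/dev/null
python3 -m jog '[[0,0,0,0,0],[0,0,0,0,0]]'
python3 to.py .4748 -.0213 .096
python3 - <<'E'
from h import *
from flap import B
w=env.read_camera("wrist"); cv2.imwrite("pics/w6.png",w["img"][:,:,::-1])
for n,p in dict(tabtop=B(0,.129,.109),hinge=B(0,.147,.062),knob=B(0,.079,.14)).items(): print(n,np.round(proj(w,p)))
g=cv2.cvtColor(w["img"],cv2.COLOR_RGB2GRAY); u,v=map(int,proj(w,B(0,.129,.109)))
print(cv2.resize(g[v-60:v+60,u-60:u+60],(30,30),interpolation=cv2.INTER_AREA))
E
```

```text
clock: 18.05
tcp_pos: [0.4751, -0.0198, 0.2022]
orientation: [-0.001, 0.746, 0.666, -0.001]
wrist_force: [1.1, -1.1, -1.3]
finger_gap: 0.0429
grip_force: 0.0
clock 18.05 pos [ 0.4751 -0.0198  0.2022] ang 83.5 tool d -0.0015 -0.0002 0.1062
tabtop [320. 203.]
hinge [320. 162.]
knob [320. 294.]
[[111  90  90  90  91  90  89  88  90  90  85  75  76  74  74  77  81  74
   76  88  88  89  88  87  88  88  87  87  85  87]
 [127 150 149 150 150 150 151 151 150 148 101  98  98  97  99  98  99  99
  100 149 156 157 158 158 158 159 160 160 161 162]
 [133 156 120 143 161 162 163 164 165 164 109 101  93  82  92 100  96  99
   87  92 167 173 174 174 175 176 176 177 174 144]
 [128 143 112 119 160 162 162 163 164 158 110 100 122 147  67  71  68  67
   75 175 170 172 173 174 174 175 175 176 153 120]
 [124 157 135 144 161 161 162 163 164 155 102  96 100 116  63  78  75  76
   85 203 159 172 174 173 174 175 176 176 176 150]
 [125 159 160 160 161 161 162 162 163 162 107  95  99 114  59  73  79  78
   94 203 160 172 173 174 175 175 175 176 176 177]
 [124 158 159 159 161 160 161 162 164 163 153 102 103 115
[... 2243 characters left out ...]
 20  16  13  14  12  15
   14  42  54  57  57 158 202 160 201 205 211 224]
 [117  89  84 157 168 174 181 182 194  55  43  40  28  16  13  13  13  14
   12  37  51  53  56 150 194 197 202 183 102 135]
 [ 85  58  16 143 171 170 174 170 199  91  37  17  17  12  14  13  11  12
   12  36  50  51  51 153 150 170 175 148  17  61]
 [ 84  36  16 135 175 172 171 169 195 121  18  15  12  12  13  13  14  11
   11  32  49  50  66 191 120 131 109  74  14  39]
 [ 74  21  15 132 180 176 174 177 175  63  12  13  12  13  14  13  13  14
   13  27  46  47 135 188 183 195 197 126  16  21]
 [ 53  17  17 116 183 167 168 174 140  14  13  14  15  14  14  12  11  16
   13  21  43  73 141 187 207 197 198 128  16  16]]
```

The tab's top face shows at about (326,201), against a prediction of (320,203), so it is about 3.5 mm toward tool +y. I'll correct for that, descend and pinch.

```bash
python3 -m jog '[[0,0,0.0033,0.04,0],[0,0,0,0.04,0],[0,0,0,0.02,0],[0,0,0,0.006,0],[0,0,0,0,0]]' 20
python3 -m jog '[[1,0,0,0,0],[1,0,0,0,0],[1,0,0,0,0],[1,0,0,0,0],[1,0,0,0,0]]'; python3 to.py .4748 -.0213 .096
```

```text
clock: 18.57
tcp_pos: [0.4774, -0.0233, 0.0956]
orientation: [-0.002, 0.749, 0.663, -0.001]
wrist_force: [-0.1, 0.1, -0.1]
finger_gap: 0.0429
grip_force: 0.0
clock: 18.98
tcp_pos: [0.4778, -0.0229, 0.0989]
orientation: [0.0, 0.748, 0.664, -0.001]
wrist_force: [-6.8, -2.1, 5.1]
finger_gap: 0.0116
grip_force: 24.2
clock 18.98 pos [ 0.4778 -0.0229  0.0989] ang 83.2 tool d 0.0012 -0.0032 0.0029
```

```bash
python3 -m jog '[[1,0.0059,0,-0.0023,0],[1,0.0061,0,-0.0013,0],[1,0.0063,0,-0.0004,0],[1,0.0063,0,0.0005,0],[1,0.0061,0,0.0014,0]]'
python3 -m jog '[[1,0.0059,0,0.0024,0],[1,0.0054,0,0.0032,0],[1,0.0049,0,0.0040,0],[1,0.0042,0,0.0046,0],[1,0,0,0,0]]'
```

```text
clock: 19.4
tcp_pos: [0.4814, 0.0073, 0.1009]
orientation: [0.001, 0.748, 0.664, -0.002]
wrist_force: [-7.4, -3.9, 5.5]
finger_gap: 0.0116
grip_force: 24.4
clock: 19.82
tcp_pos: [0.484, 0.0295, 0.0865]
orientation: [-0.001, 0.747, 0.664, -0.0]
wrist_force: [-5.0, 2.9, 5.9]
finger_gap: 0.0112
grip_force: 26.8
```

```bash
python3 -m jog '[[0,0,0,0,0],[0,0,0,0,0],[0,0,0,0,0],[0,0,0,-0.01,0],[0,0,0,-0.04,0]]' >/dev/null
python3 -m jog '[[0,0,0,-0.04,0],[0,0,0,-0.04,0],[0,0,0,0,0],[0,0,0,0,0]]'
python3 to.py .4707 -.0696 .22
python3 - <<'E'
from h import *
from flap import B
w=env.read_camera("wrist"); cv2.imwrite("pics/w7.png",w["img"][:,:,::-1])
for n,p in dict(tabdown=B(.003,.129,.109),hinge=B(.003,.147,.062),tabback=B(.003,.147+.0418,.067)).items(): print(n,np.round(proj(w,p)))
g=cv2.cvtColor(w["img"],cv2.COLOR_RGB2GRAY); u,v=map(int,proj(w,B(.003,.147,.062)))
print(u,v);print(cv2.resize(g[max(0,v-72):v+72,u-60:u+60],None,fx=1/6,fy=1/6,interpolation=cv2.INTER_AREA))
E
```

```text
clock: 20.57
tcp_pos: [0.4874, 0.0281, 0.2191]
orientation: [0.003, 0.748, 0.664, 0.002]
wrist_force: [0.2, -0.8, -0.5]
finger_gap: 0.0428
grip_force: 0.0
clock 20.57 pos [0.4874 0.0281 0.2191] ang 83.2 tool d -0.099 -0.005 -0.0009
tabdown [317. 260.]
hinge [317. 216.]
tabback [317. 170.]
316 216
[[228 228 228 228 229 204 162 153 172 228 228 228 229 229 229 229 228 229
  228 229]
 [228 228 228 229 228 200 153 153 173 219 228 228 229 229 229 229 229 228
  229 229]
 [228 228 228 228 229 219 157 153 166 143 148 199 229 228 229 229 228 229
  229 229]
 [229 228 228 228 229 229 183 149 143 103 106 170 229 228 229 229 228 228
  229 228]
 [228 215 213 208 198 199 195 145 126 103 107 169 222 223 228 221 223 228
  228 228]
 [147 125 130 128 124 126 126 124 119 102 107 128 155 155 157 154 155 174
  226 228]
 [125 122 117 118 117 118 117 118 113 101 107 114 137 131 134 142 142 142
  184 228]
 [124  74  58  57  58  57  57  57  56  72  90  73  56  57  56  57  59  59
   62 175]
 [118  64  64  64  64  64  64  60  58  58  63  70  65  66  66  66  66  67
   71  98]
 [117 124 128 132 134 131 132  84  74
[... 538 characters left out ...]
 181 182
  184 170]
 [125 114 106  93  86 101 132 171 151 178 184 161 175 191 160 124 165 181
  183 118]
 [ 85  52  50  88 104 129 180 179 187 183 186 173 208 196 118 170 148 169
  175  25]
 [ 84  27  35 102 116 121 143 175 183 173 193 202 210 152 171 210 196 160
  167  19]
 [ 71  16  48 124 117 118 117 118  92  58  61  96 186 198 207 189 131 173
  153  18]
 [ 48  15  52 180 134 125 117  50  17  31  38  37  31 148 215 118 168 210
  169  15]
 [ 26  16  44 175 175 167  70  19  18  20  42  51  52  42 194 202 204 194
  165  15]
 [ 17  15  41 175 179 164  37  18  16  16  20  38  49  50 131 168 122 126
  134  16]
 [ 17  14  50 175 178 174  38  25  15  12  13  16  42  48 113 185 196 203
  173  15]]
```

The pawl now lies back over the housing's end, at about v 156–190, and the wheel is clear. I'll regrip the knob at the angle where I left it.

```bash
python3 -m jog '[[0,0,0,0,-6.4],[0,0,0,0,-6.4],[0,0,0,0,-6.4],[0,0,0,0,-6.4],[0,0,0,0,-6.4]]' >/dev/null
python3 -m jog '[[0,0,0,0,-6.4],[0,0,0,0,-6.4],[0,0,0,0,-6.5]]' >/dev/null
python3 -m jog '[[0,-0.0193,-0.0268,0,0],[0,-0.0193,-0.0268,0,0],[0,-0.0193,-0.0268,0,0],[0,0,0,0,0],[0,0,0,0,0]]' >/dev/null
python3 to.py .4707 -.0700 .121
python3 - <<'E'
from h import *
w=env.read_camera("wrist"); cv2.imwrite("pics/w8.png",w["img"][:,:,::-1])
g=cv2.cvtColor(w["img"],cv2.COLOR_RGB2GRAY)
print("axis pred",proj(w,[.4705,-.0705,.14]))
u,v=map(int,proj(w,[.4705,-.0705,.14]))
print(cv2.resize(g[v-60:v+60,u-60:u+60],None,fx=1/6,fy=1/6,interpolation=cv2.INTER_AREA))
E
```

```text
clock 21.75 pos [ 0.4672 -0.0702  0.2138] ang 134.3 tool d -0.0023 0.0026 0.0928
axis pred (np.float64(324.4267405443027), np.float64(216.23660715437785))
[[155 164 190 172 152 166 183 123  68  46  45  65 112 169 189 184 171 127
  134 157]
 [156 173 164 173 158 182 114  39  38  19  25  30  30  72 174 164 122 173
  193 155]
 [156 190 168 170 193 176  47  48  37  17  18  22  26  43 121 182 184 184
  192 165]
 [158 186 165 157 191 133  48  50  26  12  13  11  28  45  78 200 186 157
  141 165]
 [154 167 157 163 188 100  49  49  24  18  19  18  29  45  59 205 136 140
  144 170]
 [166 171 152 159 166 100  49  49  29  43  42  42  36  46  56 194 181 184
  192 174]
 [151 176 160 153 170 125  49  49  26  45  45  43  36  48  91 180 142 164
  187 164]
 [174 161 161 161 169 153  61  49  32  44  45  43  38  56 167 151 160 138
  158 160]
 [220 185 178 163 167 170 161  64  33  46  45  41  44 133 148 191 182 192
  178 158]
 [232 197 194 181 176 200 181 157  59  46  46  41 106 157 159 136 167 188
  163 211]
 [226 205 209 207 190 189 190 191  70  46  46  40  91 186 182 184 162 180
  222 227]
 [219 214 217 210 210 201 198 196  67  47  45  38 114 157 186 180 208 226
  225 226]
 [219 217 220 223 213 171 209 200  69  46  44  38 134 167 139 184 224 226
  228 231]
 [215 221 223 223 224 201 169 193  62  47  47  40 120 155 159 226 226 232
  236 237]
 [152 206 225 220 168 144 186 168  69  49  48  41 117 176 220 226 231 216
  164 176]
 [ 28 162 205 159 133 124 100 179  91  59  68  67 169 236 235 236 237 168
   28  81]
 [ 17 113 150 137 116  80  70  94 146 145 174 194 226 236 237 237 237 153
   16  70]
 [ 15  88 129 104  73  71  73  97 165 185 212 225 226 231 237 237 237 143
   15  47]
 [ 14  73  90  70  71  76 120 175 140 127 210 225 225 225 230 236 236 137
   14  26]
 [ 14  42  70  73  84 147 167 130 126 118 188 225 225 225 225 228 235 126
   14  16]]
```

```bash
python3 -m jog '[[0,-0.002,0.003,0.04,0],[0,0,0,0.04,0],[0,0,0,0.013,0],[0,0,0,0,0],[0,0,0,0,0]]' 100
python3 -m jog '[[1,0,0,0,0],[1,0,0,0,0],[1,0,0,0,0],[1,0,0,0,0],[1,0,0,0,0]]'; python3 a.py
python3 -m jog '[[1,0,0,0,-4],[1,0,0,0,-4],[1,0,0,0,-4],[1,0,0,0,-4],[1,0,0,0,-4]]' >/dev/null; python3 a.py
```

```text
clock: 22.22
tcp_pos: [0.471, -0.0671, 0.1214]
orientation: [-0.002, 0.386, 0.923, -0.0]
wrist_force: [0.4, 0.5, 0.6]
finger_gap: 0.0428
grip_force: 0.0
clock: 22.63
tcp_pos: [0.4715, -0.0701, 0.1242]
orientation: [0.001, 0.387, 0.922, -0.002]
wrist_force: [-7.1, -5.4, 6.8]
finger_gap: 0.0142
grip_force: 108.6
angle 134.41457537433996 F 11.2 T [-0.96  1.28 -0.26] z [ 0.4715 -0.0701  0.1242] j6 0.48
angle 154.5841676671098 F 12.4 T [-1.11  1.26 -0.33] z [ 0.4713 -0.0703  0.1242] j6 0.13
```

```bash
python3 -m jog '[[1,0,0,0,-4],[1,0,0,0,-4],[1,0,0,0,-4],[1,0,0,0,-4],[1,0,0,0,-4]]' >/dev/null; python3 a.py
python3 -m jog '[[1,0,0,0,-4],[1,0,0,0,-4],[1,0,0,0,-4],[1,0,0,0,-4],[1,0,0,0,-4]]' >/dev/null; python3 a.py
python3 -m jog '[[1,0,0,0,-4],[1,0,0,0,-4],[1,0,0,0,-4],[1,0,0,0,-3],[1,0,0,0,0]]' >/dev/null; python3 a.py; python3 prof.py -.2 .5
```

```text
angle 174.572876819763 F 13.2 T [-1.19  1.31 -0.3 ] z [ 0.4713 -0.0705  0.1242] j6 -0.22
angle 194.56663224480516 F 12.5 T [-1.34  1.36 -0.24] z [ 0.4712 -0.0707  0.1242] j6 -0.57
angle 209.49219652948494 F 13.6 T [-1.34  1.33 -0.02] z [ 0.4713 -0.0709  0.1242] j6 -0.83
-0.03 [114, 119, 114, 127, 150, 159, 178, 191, 194, 189, 188, 182, 178, 181]
-0.06 [144, 134, 129, 133, 154, 181, 196, 194, 195, 188, 184, 180, 175, 176]
-0.09 [145, 130, 138, 155, 149, 185, 197, 193, 192, 186, 172, 147, 177, 182]
-0.12 [123, 114, 114, 142, 166, 175, 188, 183, 190, 185, 181, 179, 178, 194]
[-0.2  -0.15 -0.1  -0.05 -0.    0.05  0.1   0.15  0.2   0.25  0.3   0.35
  0.4   0.45]
```

```bash
for i in 1 2 3; do python3 -m jog '[[1,0,0,0,-1],[1,0,0,0,-1],[1,0,0,0,0]]' >/dev/null; python3 a.py; done; python3 prof.py -.2 .3
```

```text
angle 211.21304041935224 F 13.2 T [-1.28  1.35 -1.64] z [ 0.4714 -0.071   0.1242] j6 -0.86
angle 213.06888229748114 F 12.1 T [-1.19  1.28 -2.77] z [ 0.4713 -0.071   0.1243] j6 -0.89
angle 214.94062693894753 F 12.4 T [-1.12  1.33 -3.71] z [ 0.4714 -0.071   0.1243] j6 -0.93
-0.03 [114, 121, 117, 131, 155, 160, 179, 190, 194, 191]
-0.06 [143, 133, 128, 136, 165, 183, 195, 194, 194, 188]
-0.09 [145, 131, 139, 156, 150, 185, 197, 192, 192, 187]
-0.12 [123, 114, 113, 133, 158, 174, 188, 180, 188, 184]
[-0.2  -0.15 -0.1  -0.05 -0.    0.05  0.1   0.15  0.2   0.25]
```

The torque rises steeply, so the knob is on its stop and the flap is shut. I'll ease off, release and rise clear.

```bash
python3 -m jog '[[1,0,0,0,2],[1,0,0,0,2],[1,0,0,0,0]]' >/dev/null; python3 a.py
python3 -m jog '[[0,0,0,0,0],[0,0,0,0,0],[0,0,0,0,0],[0,0,0,-0.01,0],[0,0,0,-0.04,0]]' >/dev/null
python3 -m jog '[[0,0,0,-0.04,0],[0,0,0,-0.04,0],[0,0,0,0,0],[0,0,0,0,0]]'
python3 prof.py -.2 .3
python3 - <<'E'
from h import *
from flap import B
w=env.read_camera("wrist")
g=cv2.cvtColor(w["img"],cv2.COLOR_RGB2GRAY); f=cv2.cvtColor(cv2.imread("pics/w1.png"),cv2.COLOR_BGR2GRAY)
class D(dict):pass
w1=dict(w); w1["T"]=np.load("w1T.npy")
for nm,p in dict(knobend1=B(0,0,0)).items(): pass
# shut check: flap free-edge line and flap corners, gray profile across box x at flap height, first picture vs now
for c,im in((w1,f),(w,g)):
    for y in(-.02,-.06): print([int(cv2.getRectSubPix(im,(1,1),tuple(map(float,proj(c,B(x,y,.059)))))[0,0]) for x in np.arange(-.066,-.034,.002)])
t=env.read_camera("top"); a=cv2.imread("pics/top0.png")[:,:,::-1]
d=cv2.absdiff(a,t["img"]).max(2)
print("bowl diff",d[188:220,225:262].mean(), "bird",d[135:170,335:370].mean())
for nm,p in dict(tabdown=B(.003,.129,.105),back=B(.003,.182,.07)).items(): print(nm,t["img"][tuple(int(round(v)) for v in proj(t,p)[::-1])], a[tuple(int(round(v)) for v in proj(t,p)[::-1])], w["img"][tuple(int(round(v)) for v in proj(w,p)[::-1])])
E
```

```text
angle 211.10384005934188 F 12.9 T [-1.26  1.29 -1.53] z [ 0.4713 -0.0709  0.1242] j6 -0.86
clock: 26.15
tcp_pos: [0.4738, -0.0687, 0.256]
orientation: [0.003, -0.272, 0.962, -0.002]
wrist_force: [0.7, -0.8, -1.1]
finger_gap: 0.0424
grip_force: 0.0
-0.03 [115, 120, 115, 127, 150, 156, 163, 170, 179, 187]
-0.06 [133, 126, 129, 133, 154, 180, 194, 193, 193, 187]
-0.09 [145, 130, 137, 155, 149, 184, 195, 192, 191, 186]
-0.12 [122, 113, 114, 142, 165, 174, 187, 181, 188, 184]
[-0.2  -0.15 -0.1  -0.05 -0.    0.05  0.1   0.15  0.2   0.25]
[222, 223, 211, 147, 145, 145, 143, 126, 134, 168, 190, 187, 180, 179, 186, 190]
[233, 233, 205, 167, 162, 140, 140, 133, 190, 199, 218, 218, 215, 211, 217, 220]
[226, 227, 210, 150, 149, 150, 149, 132, 135, 176, 196, 192, 187, 186, 191, 199]
[238, 235, 193, 172, 169, 144, 146, 143, 188, 208, 222, 221, 220, 216, 221, 224]
bowl diff 9.73902027027027 bird 7.559183673469388
tabdown [155 152 139] [79 81 90] [87 92 98]
back [157 154 141] [189 185 185] [83 88 94]
```

The shut profile matches the first picture. I'll move clear for one unobstructed top check of the pawl and bowls.

```bash
python3 -m jog '[[0,0.0215,-0.0357,0,0],[0,0.0215,-0.0357,0,0],[0,0.0215,-0.0357,0,0],[0,0.0215,-0.0357,0,0],[0,0.0215,-0.0357,0,0]]' >/dev/null
python3 -m jog '[[0,0.0215,-0.0357,0,0],[0,0.0215,-0.0357,0,0],[0,0,0,0,0],[0,0,0,0,0]]'
python3 - <<'E'
from h import *
from flap import B
t=env.read_camera("top"); a=cv2.imread("pics/top0.png")[:,:,::-1]; b=t["img"]
d=cv2.absdiff(a,b).max(2)
print("bowl diff",d[188:220,225:262].mean(), "bird",d[135:170,335:370].mean(),"flap",d[208:228,330:368].mean())
for n,im in(("was",a),("now",b)): print(n);print(cv2.cvtColor(np.ascontiguousarray(im),cv2.COLOR_RGB2GRAY)[205:218,276:300])
print(proj(t,B(.003,.129,.109)),proj(t,B(.003,.189,.067)))
# bowl blue centre
for n,im in(("was",a),("now",b)):
    m=cv2.inRange(cv2.cvtColor(np.ascontiguousarray(im[180:225,220:268]),cv2.COLOR_RGB2HSV),(100,90,40),(130,255,255)); print(n,cv2.minEnclosingCircle(cv2.findNonZero(m)))
E
```

```text
clock: 27.1
tcp_pos: [0.473, -0.3618, 0.2495]
orientation: [-0.001, -0.27, 0.963, 0.002]
wrist_force: [-0.7, -0.1, 0.2]
finger_gap: 0.043
grip_force: 0.0
bowl diff 4.2170608108108105 bird 4.2661224489795915 flap 38.66710526315789
was
[[187 188 185 185 186 186 186 187 187 186 182 128 125 105 121 121 123 119
  122 121 122 122 120 101]
 [187 188 188 184 186 187 187 187 188 187 182 129 104 111 122 121 120 121
  121 124 123 120 121 123]
 [187 185 186 187 186 186 188 184 187 185 182 123 100 114 122 121 121 122
  122 122 121 125 132 115]
 [184 186 188 186 186 183 186 187 186 187 183 125  93 129 137 120  83 100
   92  86 107  99 157 133]
 [185 185 185 187 187 187 187 185 185 184 137 126  78  91  67  91  77  84
   82  82  93  78 139 135]
 [185 186 188 186 185 186 186 186 186 186 130 126  73  57  54  78  73  84
   82  81  87  44 101 110]
 [185 187 186 185 185 186 189 186 185 184 126 127  73  58  61  56  51  55
   59  81  86  39  85  82]
 [186 185 185 186 188 187 184 186 189 184 129 124  76  61  57  58  55  26
   24  36  37  39  83  78]
 [186 186 183 181 186 186 185 185 185 183 126 102  77  39 
[... 1324 characters left out ...]
3  78 119
  119 120 111 129 128  94]
 [182 182 184 181 161 160 161 159 158 158 101  73  73 121 152 153  95 118
  117 121 113 133 131  85]
 [137 133 139 181 159 159 159 161 156 109 100  86  74  69  79  73  71 118
  122 119 109 132 140 133]
 [124 124 127 133 111 109 110 110 113 101  99  76  75  74  73  61  98 121
  120 118  76  91  71  78]
 [125 127 127 126 124 122 124 122 121 122  98  70 116 115 115 116 121 117
  119 117  82 146 118 117]]
(np.float64(295.1654342842602), np.float64(210.26550377835997)) (np.float64(279.16480501421347), np.float64(210.40243886640053))
was ((22.53066062927246, 23.11320686340332), 13.732622146606445)
now ((22.53066062927246, 23.11320686340332), 13.732622146606445)
```

The pawl is thrown back (dark at columns 276–286, clear of the wheel), neither bowl has moved, and the flap is shut. Handing in.

```bash
python3 -c "
from workcell import env; print(env.hand_in())"
```

```text
the job is handed in; nothing more can be done
None
```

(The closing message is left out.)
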